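Clip a pneumatic cylinder into its stand and hold its rod at mid-stroke

TASK

Pick up the small pneumatic cylinder by its square aluminium body, press it down into the clip stand until it sits home with the sprung orange jaw closed over it, and let go. Then take the block on the end of its rod and draw the rod straight out until the whole green band shows but none of the red one, and finish still holding it there, with the cylinder home in the clip, so that the position sensor can be set. Leave the other things on the bench where they are.

Things in the scene. Friction and masses are not known exactly. Their poses are not given: they have to be found in the camera images.
- cylinder: Small pneumatic cylinder, about 0.4 kg with its rod, lying loose on the bench, axis 18 mm up. Origin on its axis, half way along the body; x along the axis toward the rod, z up. Square aluminium body 26 x 26 mm, 88 mm long (x -44 to +44 mm), between two black end caps 36 x 36 x 18 mm (ends at x = +-62 mm).
- gland (a point): Centre of the cylinder's front face (cylinder x = +62 mm), the mouth of the bore where the rod comes out; axes as the cylinder's. The bore is 106 mm deep, with about 1 mm of play each side of the rod.
- rod: Steel rod 10 mm square, 128 mm long, a loose part in the bore, with a dark block on its outer end. Origin lies on the cylinder's origin when fully in; x along the rod, outward. Starts 0 to 6 mm out, both bands hidden. A seal drags on it: 4 to 12 N to draw it, and it stays where it is left. Drawn askew it binds or levers the cylinder; 105 mm out it leaves the bore.
- rod_end (a point): Centre of the block on the rod's outer end (24 mm long by 16 x 16 mm), where to grip it; 33 mm outside the front face when the rod is fully in.
- green_inner (a point): Inner edge (nearest the cylinder's body) of the 6 mm wide green band on the rod; 36 mm inside the front face when the rod is fully in. The whole green band shows once this point passes the gland.
- red_outer (a point): Outer edge of the 8 mm wide red band on the rod, 16 mm behind green_inner. It must stay inside the gland.
- clip_stand: Clip stand fixed to the bench: blue base 104 (x) x 92 (y) x 12 mm, two aluminium forks 12 mm thick at x = +-34 mm (56 mm free between them, down to 25 mm above the bench). Origin under its centre, z up. +y prongs reach 91 mm up, flared at the top; -y prongs reach 60 mm, and behind them stands the orange sprung jaw with two ramped hooks up to 89 mm.
- clip_seat (a point): Where the cylinder's origin lies when home: 55 mm above the bench, over the stand's origin; axes as the stand's. The slots, 29 mm wide, run along x: the body goes in from above across both forks, an end cap outside each (4 mm of play each way lengthwise), rod toward either end.
- jaw (a joint): Angle of the orange sprung jaw (rad): 0 closed. Its hooks hang over the -y edge of the slot, undersides 1 mm above the seated body; a body pressed down on their ramps (about 5 to 15 N) swings them out 0.02 to 0.1 and they spring back over it.
- tape_roll: Yellow tape roll 82 mm across, 26 mm high, left of the work. Leave alone. Origin under its centre.
- tin_screws: Small round tin of screws, 74 mm across, 35 mm high, at the front left. Leave alone. Origin under its centre.
- screwdriver_2: Screwdriver with a yellow handle, 171 mm long, on the right. Leave alone. Origin under its centre.
- tape_measure: Yellow tape measure 62 x 78 x 36 mm behind the work. Leave alone. Origin under its centre.
- multimeter: Yellow and grey multimeter 150 x 74 x 47 mm, behind and left of the stand. Leave alone. Origin under its centre.

How it is judged:
On the way:
1. the cylinder sits home in the clip with the jaw closed over it and has been let go, its rod still in (z of cylinder in the frame of clip_seat between -0.003 and 0.003 m and y of cylinder in the frame of clip_seat between -0.004 and 0.004 m and x of cylinder in the frame of clip_seat between -0.008 and 0.008 m and angle between the x axis of cylinder and the x axis of clip_seat, either way round below 0.08 rad and value of joint jaw below 0.02 rad and contact force between the fingers and cylinder below 0.5 N and x of green_inner in the frame of gland below -0.015 m), for 0.2 s.
At the end, for the whole second after the job is handed in: Cylinder home in the clip (3 mm in height, 4 sideways, 8 lengthwise, 0.08 rad), jaw under 0.02 rad; whole green band and none of the red outside the gland (within 1 mm), rod in line within 0.06 rad, still, gripped with over 2 N; the arm does not bear on the cylinder (z of cylinder in the frame of clip_seat between -0.003 and 0.003 m and y of cylinder in the frame of clip_seat between -0.004 and 0.004 m and x of cylinder in the frame of clip_seat between -0.008 and 0.008 m and angle between the x axis of cylinder and the x axis of clip_seat, either way round below 0.08 rad and value of joint jaw below 0.02 rad and x of green_inner in the frame of gland above -0.001 m and x of red_outer in the frame of gland below 0.001 m and angle between the x axis of rod and the x axis of cylinder, either way round below 0.06 rad and contact force between the fingers and rod above 2 N and contact force between the arm and cylinder below 1 N and linear speed of rod below 0.01 m/s); the arm keeps its last pose, push and grip.
It fails at once if another thing on the bench was pushed away (more than 30 mm) (distance of any of tape_roll, tin_screws, screwdriver_2, tape_measure, multimeter from where it was at the start of the episode above 0.03 m).
It also fails if it takes over 45 s, if anything falls off the work surface, if the arm or the gripper's body presses on something with over 40 N, if the wrist force passes 120 N, or if a joint passes its speed limit or range.

ROBOT

A 6-joint arm with a two-finger parallel gripper is mounted at the origin on a cart in front of the work surface, level with it; the furniture and walls round the work are solid. World frame = base frame: x ahead of the robot, y to its left, z up, the work surface at z = 0. Lengths are in m, angles in rad, forces in N, time in s.
With the tool pointing down it reaches from about 0.225 to 0.875 m from the base axis. Payload 3.4 kg.
Tool frame: the origin (TCP) lies on the centre line of the jaws, within the pads' length; the fingertips stand 22 mm ahead of it and the grasp point (between the pads) lies 3 mm ahead of it; z points along the fingers, y is the line along which they close (so a half turn about z gives the same grasp; the last joint's range is limited). The gripper opens to 85 mm and grips with 20 to 120 N. Pads are 22 mm wide; open, the fingers measure 114 mm over their backs; the gripper's body (76 mm by 85 mm) begins 54 mm behind the grasp point. The pads swing forward as they close: fully open they stand 13 mm farther back than shut.
Start: joints at [1.215, 0.276, 1.505, -0, 1.361, -0.121], TCP at [0.134, 0.559, 0.253] pointing down, gripper open.
Joint ranges: [-2.89, 2.89], [-0.75, 2.08], [0.22, 2.7], [-1.18, 4.32], [0.11, 2.71], [-2.7, 2.7]. Speed limits (rad/s): [2.57, 2.57, 3.14, 3.14, 3.14, 3.14].

INTERFACE

Orientations are given as a unit quaternion [w, x, y, z].
In Python, from rig import manip, imaging, get_state gives the robot as it stands (manip), with the cameras (imaging) and the readings as plain functions.
- The arm moves only by the shell command python3 steer.py FILE [OPENING] [FORCE], which reads ROWS from the file FILE. ROWS is a JSON list that holds a single list of rows (three levels of brackets), with 1 to 5 rows, each of 4 numbers: dx, dy, dz in m, then a turn about the tool's z in rad; each row shifts and turns the commanded pose from where the row before left it, along the tool's axes as they then stand; what a row does not reach is not made up. A row lasts 1/12 s, in which the tool goes at most 0.0417 m and 0.125 rad, less where a joint would pass 70% of its speed; a pose out of reach is approached as far as the arm can. OPENING is the finger opening in m, set as the command begins (- or left out keeps the last). The fingers move at their own pace and stop on an object; FORCE is the grip in N (left out, the last holds). Time passes only in rows, so rows that do not move let the fingers close. It prints the time, the measured TCP pose, the force, the opening and the grip force at its end. Input that does not fit is refused with a message, and nothing moves.
- get_state(): the state, without advancing time (a new reading comes with each control period).
- imaging.get_image(name): name is "scene" or "top"; returns a dict with "img" (420x560x3 uint8, red, green, blue), "camera_matrix" (3x3 intrinsics, pixels), "T" (4x4, takes a point from camera to world coordinates). Camera axes: x right, y down, z forward; pixel columns grow to the right and rows downward; lengths in m; the calibration is good to about 2 mm. A picture is of the moment at which its call begins. There is no depth.
- manip.sign_off(): hands the job in; it is judged then, once.
The state is a dict: "clock": time; "qpos": joint angles; "qd": joint speeds; "effort": joint torques, N m; "position": TCP position; "ee_rot": TCP orientation; "contact_force": force on the tool from outside, world axes, zero at the start; "moment": the same for the moment, N m; "width": finger opening in m; "gripper_force": force on a finger pad.
Only numpy, scipy, OpenCV 4.12 (cv2) and the standard library are available. Lean on these libraries where they do the work, as an engineer would, in place of code of your own. Each camera call takes 0.05 s, during which the arm holds its last target. There are 200 camera calls.

## Working session

There is one attempt and no reset: what is moved stays moved. The work goes in short steps, Python scripts to look and compute and a shell command to move; the robot and the scene stay as the last step left them, time stands still between calls to the robot, and variables do not carry over. Pictures are saved under pics/ and viewed, at most 10 in all, crops included, and the job is handed in when it is done.

```bash
ls; mkdir -p pics; python3 - <<'E'
from rig import manip, imaging, get_state
import cv2
for n in("scene","top"):
    d=imaging.get_image(n); cv2.imwrite(f"pics/{n}0.png",d["img"][:,:,::-1]); print(d["camera_matrix"],d["T"])
s=get_state();print(s)
E
```

```text
pics
rig.py
steer.py
[[430.85840775   0.         279.29254134]
 [  0.         430.85840775 211.93621514]
 [  0.           0.           1.        ]] [[ 0.89175173 -0.29945804  0.33926942  0.036446  ]
 [-0.45249867 -0.59816509  0.6613951  -0.92675038]
 [ 0.00487904 -0.74331918 -0.66891912  0.99425706]
 [ 0.          0.          0.          1.        ]]
[[385.88687305   0.         283.80600742]
 [  0.         385.88687305 212.73960876]
 [  0.           0.           1.        ]] [[-0.00894525 -0.98563097  0.16867592  0.25684681]
 [-0.99966106  0.01293869  0.022591   -0.02465916]
 [-0.02444884 -0.16841666 -0.98541265  1.43571067]
 [ 0.          0.          0.          1.        ]]
{'clock': 0.1, 'qpos': array([ 1.21496599e+00,  2.76509748e-01,  1.50601564e+00, -6.51621916e-06,
        1.36070208e+00, -1.20980697e-01]), 'qd': array([ 5.69690687e-05,  1.24617450e-03, -3.78711858e-03,  7.72673551e-04,
        1.26393936e-03,  1.27522450e-03]), 'effort': array([ 7.73051142e-04, -4.17692149e+01, -2.46406353e+01, -4.84596683e-05,
        5.81167988e-03,  1.70911085e-05]), 'position': array([0.13364203, 0.55879911, 0.25253511]), 'ee_rot': array([-1.89937575e-04,  1.17154438e-01,  9.93113372e-01, -7.95038858e-04]), 'contact_force': array([0.62969325, 0.31100202, 1.35706034]), 'moment': array([-0.05214106,  0.00533715,  0.01988629]), 'gripper_force': 0.0, 'width': 0.08516595436113054}
```

View pics/scene0.png

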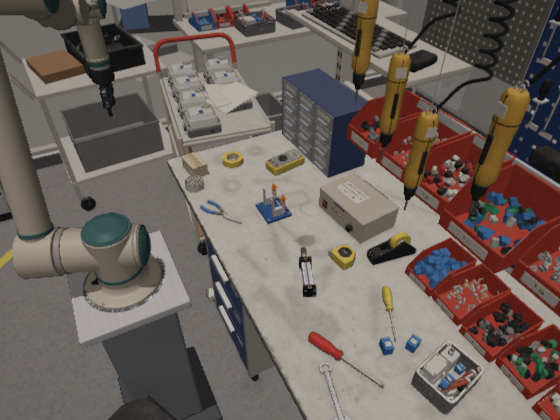

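View pics/top0.png

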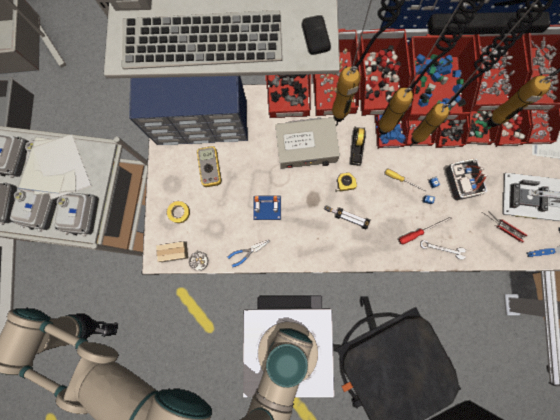

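The stand is at about (267,207) in the top view and the cylinder at about (347,216). In the scene view they are at (272,207) and (307,272). I'll enlarge both.

```bash
python3 - <<'E'
import cv2,numpy as np
a=cv2.imread("pics/top0.png")[190:240,240:380]; b=cv2.imread("pics/scene0.png")[175:305,245:335]
a=cv2.resize(a,None,fx=5,fy=5,interpolation=2); b=cv2.resize(b,None,fx=4,fy=4,interpolation=2)
A=np.zeros((600,800,3),np.uint8);A[:250,:700]=a
cv2.imwrite("pics/c1.png",A[:250,:700]);cv2.imwrite("pics/c2.png",b)
E
```

```text
(no output)
```

View pics/c1.png

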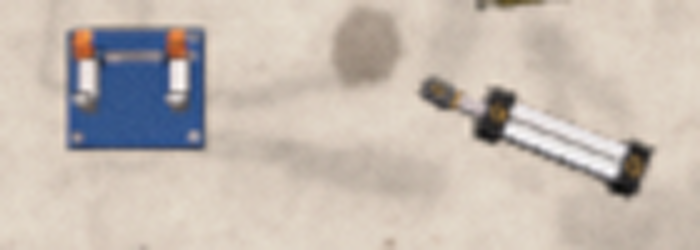

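View pics/c2.png

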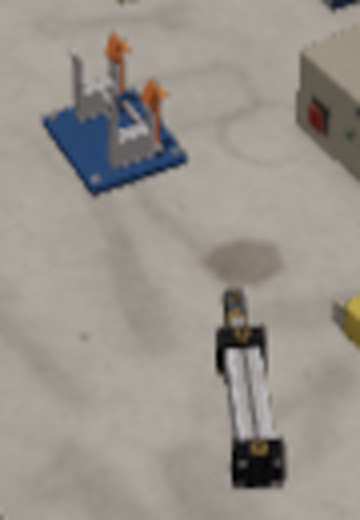

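The crops show the orange hooks on the far side of the stand (world +x), so stand −y is world +x and the slots run along world y. The rod points up-left, towards the stand. Next I'll measure.

```bash
cat > h.py <<'E'
from rig import manip, imaging, get_state
import numpy as np, cv2
def ray(d,uv):
    T=np.array(d["T"]);K=np.array(d["camera_matrix"])
    r=T[:3,:3]@np.linalg.solve(K,[uv[0],uv[1],1]); return T[:3,3],r
def onz(d,uv,z):
    o,r=ray(d,uv); return o+r*(z-o[2])/r[2]
def tri(d1,u1,d2,u2):
    o,r=ray(d1,u1);p,s=ray(d2,u2)
    t=np.linalg.lstsq(np.c_[r,-s],p-o,rcond=None)[0]
    a,b=o+r*t[0],p+s*t[1]; return (a+b)/2,np.linalg.norm(a-b)
def blobs(m,off,amin=6):
    n,l,st,c=cv2.connectedComponentsWithStats(m.astype(np.uint8))
    return [(st[i,4],c[i]+off,(np.argwhere(l==i)[:,::-1]+off).astype(np.float32)) for i in range(1,n) if st[i,4]>=amin]
E
python3 - <<'E'
from h import *
np.set_printoptions(precision=4,suppress=True)
D={n:imaging.get_image(n) for n in("top","scene")}
R={"top":(240,190,380,240),"scene":(245,175,335,305)}
for n,d in D.items():
    x0,y0,x1,y1=R[n];im=d["img"][y0:y1,x0:x1];h=cv2.cvtColor(im,cv2.COLOR_RGB2HSV).astype(int);H,S,V=h[...,0],h[...,1],h[...,2]
    for nm,m,z in(("blue",(H>100)&(H<125)&(S>120),.012),("orange",(H<15)&(S>150)&(V>120),.085),("dark",V<75,.036),("white",(V>190)&(S<25),.031)):
        for a,c,p in blobs(m,(x0,y0)):
            r=cv2.minAreaRect(p); print(n,nm,a,c,onz(d,c,z),"rect",np.array(r[0]),onz(d,r[0],z)[:2],r[1:])
            if nm=="blue": print([onz(d,q,z)[:2] for q in cv2.boxPoints(r)])
E
```

```text
top blue 41 [265.6585 197.9756] [0.558 0.076 0.012] rect [265.5 198. ] [0.5579 0.0766] ((2.0, 13.0), 90.0)
[array([0.5621, 0.1011]), array([0.5614, 0.052 ]), array([0.5537, 0.052 ]), array([0.5544, 0.1011])]
top blue 297 [267.1414 211.2088] [0.5072 0.0704 0.012 ] rect [266.5 210. ] [0.5118 0.0728] ((16.0, 25.0), 90.0)
[array([0.5431, 0.12  ]), array([0.5418, 0.0257]), array([0.4808, 0.0261]), array([0.482 , 0.1197])]
top orange 12 [256.  198.5] [0.5411 0.1054 0.085 ] rect [256.  198.5] [0.5411 0.1054] ((3.0, 2.0), 90.0)
top orange 13 [275.     198.3077] [0.5408 0.0373 0.085 ] rect [275. 198.] [0.542  0.0373] ((4.0, 2.0), 90.0)
top dark 9 [339.6667 209.6667] [ 0.5052 -0.1979  0.036 ] rect [339.5 210. ] [ 0.504  -0.1972] ((2.0, 3.0), 90.0)
top dark 18 [337.3333 215.3889] [ 0.484  -0.1887  0.036 ] rect [337. 215.] [ 0.4855 -0.1875] ((4.0, 4.0), 90.0)
top dark 8 [367.5 220. ] [ 0.4655 -0.2978  0.036 ] rect [367.5 220. ] [ 0.4655 -0.2978] ((3.5777084827423096, 1.3416407108306885), 26.56505012512207)
top dark 19 [364.4737 226.4211] [ 0.4421 -0.2858  0.036 ] rect [364.5 226.5] [ 0.4418 -0.2
[... 1637 characters left out ...]
] ((1.0, 5.0), 90.0)
scene dark 19 [325.1579 203.4737] [ 0.6815 -0.0107  0.036 ] rect [325.4905 203.217 ] [ 0.6832 -0.0101] ((9.47787857055664, 3.0219318866729736), 74.05460357666016)
scene dark 13 [273.     220.9231] [ 0.4844 -0.009   0.036 ] rect [273.1269 220.9654] [ 0.4847 -0.0094] ((1.227880835533142, 12.366517066955566), 74.74488067626953)
scene dark 14 [302.1429 250.2143] [ 0.5059 -0.1647  0.036 ] rect [302.5 250.5] [ 0.5063 -0.1662] ((5.0, 3.0), 90.0)
scene dark 68 [303.75   260.1471] [ 0.4907 -0.2018  0.036 ] rect [304.5 261.5] [ 0.4901 -0.2074] ((11.0, 11.0), 90.0)
scene dark 136 [308.7574 290.8235] [ 0.4478 -0.3064  0.036 ] rect [309.  290.5] [ 0.4489 -0.3057] ((11.0, 12.0), 90.0)
```

```bash
cat >> h.py <<'E'
def soft(d,box,f,thr,z,amin=400,k=8):
    """sub-pixel contours of feature f(img)>thr, cast onto plane z: list of (area, minAreaRect corners, centre, size, angle) in world xy"""
    x0,y0,x1,y1=box;im=f(d["img"][y0:y1,x0:x1].astype(np.float32))
    u=cv2.resize(im,None,fx=k,fy=k,interpolation=cv2.INTER_CUBIC)
    out=[]
    for a,c,p in blobs(u>thr,(0,0),amin):
        q=cv2.convexHull(p).reshape(-1,2)
        q=(q+.5)/k-.5+[x0,y0]
        w=np.array([onz(d,t,z)[:2] for t in q])
        r=cv2.minAreaRect((w*1000).astype(np.float32))
        out.append((a,np.array(r[0])/1000,np.array(r[1]),r[2],w))
    return out
blue=lambda i:i[...,2]-i[...,0]
lum=lambda i:i.min(2)
dark=lambda i:-i.max(2)
E
python3 - <<'E'
from h import *
np.set_printoptions(precision=4,suppress=True)
D={n:imaging.get_image(n) for n in("top","scene")}
B={"top":((250,190,285,225),(322,200,375,235)),"scene":((250,180,298,226),(294,244,320,300))}
for n,d in D.items():
    w=np.vstack([o[4] for o in soft(d,B[n][0],blue,25,.012)])
    print(n,"base",[np.array(v) for v in cv2.minAreaRect((w*1000).astype(np.float32))])
    for o in soft(d,B[n][1],lum,170,.031,1500): print(n,"body",o[:4])
    for o in soft(d,B[n][1],dark,-105,.036,300): print(n,"dark",o[:4])
E
```

```text
top base [array([522.3294,  71.7605]), array([102.1345,  89.8371]), array(89.2715)]
top body (np.int32(97406), array([ 0.4787, -0.2287]), array([196.3939, 129.9017]), 89.19837951660156)
top dark (np.int32(994), array([ 0.5098, -0.1525]), array([22.6621, 14.4174]), 63.86857223510742)
top dark (np.int32(2935), array([ 0.4937, -0.1926]), array([21.9316, 39.242 ]), 72.97476959228516)
top dark (np.int32(2942), array([ 0.4517, -0.2909]), array([22.5955, 41.2538]), 54.55000686645508)
scene base [array([521.5907,  66.1818]), array([108.0245,  92.605 ]), array(89.9144)]
scene body (np.int32(1518), array([ 0.4648, -0.2499]), array([58.6206,  6.1291]), 68.40670013427734)
scene dark (np.int32(8150), array([ 0.4965, -0.1978]), array([94.5822, 37.1458]), 59.95750427246094)
scene dark (np.int32(10431), array([ 0.4498, -0.3046]), array([46.1961, 37.977 ]), 59.4770622253418)
```

```bash
echo '[[[0,0,0,0.125],[0,0,0,0.125],[0,0,0,0.125],[0,0,0,0.125],[0,0,0,0.125]]]' > rows.txt && python3 steer.py rows.txt 0.05; echo '[[[0,0,0,0.125],[0,0,0,0.125],[0,0,0,0.125],[0,0,0,0.125],[0,0,0,0.125]]]' > rows.txt && python3 steer.py rows.txt; echo '[[[0,0,0,0.085],[-0.037,0.0157,0,0],[-0.037,0.0157,0,0],[-0.037,0.0157,0,0],[-0.037,0.0157,0,0]]]' > rows.txt && python3 steer.py rows.txt;  echo '[[[-0.037,0.0157,0,0],[-0.037,0.0157,0,0],[-0.037,0.0157,0,0],[-0.037,0.0157,0,0],[-0.037,0.0157,0,0]]]' > rows.txt && python3 steer.py rows.txt
```

```text
clock: 0.72
position: [0.1338, 0.5592, 0.2532]
ee_rot: [0.0, 0.42, 0.908, -0.0]
contact_force: [-0.0, 0.6, -0.4]
width: 0.0496
gripper_force: 0.0
clock: 1.13
position: [0.1338, 0.5592, 0.2532]
ee_rot: [-0.0, 0.678, 0.735, -0.0]
contact_force: [1.0, -0.1, 0.2]
width: 0.0502
gripper_force: 0.0
clock: 1.55
position: [0.1969, 0.4098, 0.2531]
ee_rot: [0.0, 0.706, 0.708, -0.0]
contact_force: [1.4, 0.6, -0.1]
width: 0.0499
gripper_force: 0.0
clock: 1.97
position: [0.2755, 0.2247, 0.2535]
ee_rot: [0.0, 0.706, 0.708, 0.001]
contact_force: [1.6, 0.8, -0.1]
width: 0.05
gripper_force: 0.0
```

```bash
echo '[[[-0.036,0.0152,0,0],[-0.036,0.0152,0,0],[-0.036,0.0152,0,0],[-0.036,0.0152,0,0],[-0.036,0.0152,0,0]]]' > rows.txt && python3 steer.py rows.txt ; echo '[[[-0.036,0.0152,0,0],[-0.036,0.0152,0,0],[-0.036,0.0152,0,0],[-0.036,0.0152,0,0],[-0.036,0.0152,0,0]]]' > rows.txt && python3 steer.py rows.txt ; echo '[[[-0.036,0.0152,0,0],[-0.036,0.0152,0,0],[-0.0345,0.0146,0,0],[0,0,0.03,0.1],[0,0,0.03,0.1]]]' > rows.txt && python3 steer.py rows.txt; echo '[[[0,0,0.03,0.1],[0,0,0.03,0.1],[0,0,0,0],[0,0,0,0]]]' > rows.txt && python3 steer.py rows.txt
```

```text
clock: 2.38
position: [0.3518, 0.0446, 0.2537]
ee_rot: [0.0, 0.707, 0.707, 0.001]
contact_force: [0.1, 1.1, -0.2]
width: 0.0501
gripper_force: 0.0
clock: 2.8
position: [0.428, -0.1355, 0.2534]
ee_rot: [0.0, 0.707, 0.707, 0.0]
contact_force: [1.3, 1.1, 0.1]
width: 0.05
gripper_force: 0.0
clock: 3.22
position: [0.475, -0.2433, 0.1938]
ee_rot: [0.003, 0.776, 0.63, 0.001]
contact_force: [-1.5, 0.6, -0.3]
width: 0.0499
gripper_force: 0.0
clock: 3.55
position: [0.472, -0.2394, 0.1323]
ee_rot: [-0.002, 0.833, 0.554, -0.001]
contact_force: [-0.4, -0.4, 0.3]
width: 0.0497
gripper_force: 0.0
```

```bash
echo '[[[-0.002,0,0.036,0],[0,0,0.036,0],[0,0,0.024,0],[0,0,0.010,0],[0,0,0,0]]]' > rows.txt && python3 steer.py rows.txt; echo '[[[0,0,0,0],[0,0,0,0],[0,0,0,0],[0,0,0,0],[0,0,0,0]]]' > rows.txt && python3 steer.py rows.txt 0.0 70; echo '[[[0,0,0,0],[0,0,0,0]]]' > rows.txt && python3 steer.py rows.txt
```

```text
clock: 3.97
position: [0.4722, -0.2417, 0.027]
ee_rot: [-0.001, 0.833, 0.554, -0.0]
contact_force: [0.2, 0.5, -0.9]
width: 0.0501
gripper_force: 0.0
clock: 4.38
position: [0.4752, -0.2435, 0.0302]
ee_rot: [0.004, 0.833, 0.553, 0.002]
contact_force: [4.1, -0.8, 6.4]
width: 0.0247
gripper_force: 69.7
clock: 4.55
position: [0.4751, -0.2435, 0.0302]
ee_rot: [0.004, 0.833, 0.553, 0.002]
contact_force: [2.6, -0.8, 7.4]
width: 0.0246
gripper_force: 69.7
```

```bash
echo '[[[0,0,-0.03,0],[0,0,-0.03,0],[0,0,-0.04,0],[0,0,-0.03,0],[0,0,0,0]]]' > rows.txt && python3 steer.py rows.txt; python3 - <<'E'
from h import *
d=imaging.get_image("scene");b=imaging.get_image("top")
A=cv2.resize(d["img"][170:310,235:355],None,fx=4,fy=4,interpolation=2);B=cv2.resize(b["img"][185:245,310:390],None,fx=4,fy=4,interpolation=2)
o=np.zeros((560,800,3),np.uint8);o[:,:480]=A;o[:240,480:800]=B;cv2.imwrite("pics/g.png",o[:,:,::-1])
E
```

```text
clock: 4.97
position: [0.4751, -0.2438, 0.1642]
ee_rot: [0.006, 0.833, 0.553, 0.002]
contact_force: [1.4, -0.7, -2.7]
width: 0.0246
gripper_force: 70.8
```

View pics/g.png

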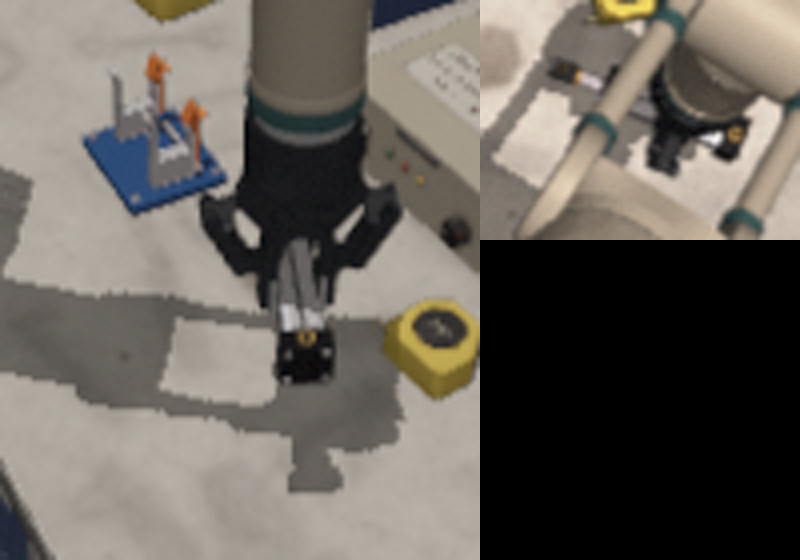

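The cylinder is held level. The scene crop shows its rear cap at about (305,358), and the stand is clear. Now I'll turn it and carry it to the stand.

```bash
echo '[[[0,0,0,-0.1],[0,0,0,-0.1],[0,0,0,-0.1],[0,0,0,-0.096],[0.035,0.005,0,0]]]' > rows.txt && python3 steer.py rows.txt; echo '[[[0.035,0.0055,0,0],[0.035,0.0055,0,0],[0.035,0.0055,0,0],[0.035,0.0055,0,0],[0.035,0.0055,0,0]]]' > rows.txt && python3 steer.py rows.txt; echo '[[[0.035,0.005,0,0],[0.035,0.005,0,0],[0.033,0.005,0,0],[0,0,0,0],[0,0,0,0]]]' > rows.txt && python3 steer.py rows.txt
python3 - <<'E'
from h import *
d=imaging.get_image("scene");b=imaging.get_image("top")
A=cv2.resize(d["img"][145:245,220:340],None,fx=5,fy=5,interpolation=2);B=cv2.resize(b["img"][185:235,230:310],None,fx=5,fy=5,interpolation=2)
cv2.imwrite("pics/s1.png",A[:,:,::-1]);cv2.imwrite("pics/t1.png",B[:,:,::-1])
s=get_state();print(s["position"],s["ee_rot"])
E
```

```text
clock: 5.48
position: [0.4762, -0.2112, 0.1549]
ee_rot: [0.0, 0.708, 0.706, -0.002]
contact_force: [1.6, -0.3, -3.4]
width: 0.0247
gripper_force: 70.7
clock: 5.9
position: [0.5029, -0.0299, 0.1547]
ee_rot: [-0.003, 0.708, 0.706, -0.002]
contact_force: [0.3, -0.3, -6.0]
width: 0.0246
gripper_force: 70.7
clock: 6.32
position: [0.5185, 0.0728, 0.1548]
ee_rot: [-0.002, 0.707, 0.707, -0.002]
contact_force: [0.1, -0.5, -4.4]
width: 0.0247
gripper_force: 70.7
[0.51886288 0.07074787 0.15541078] [-0.00134338  0.70789308  0.70631576 -0.00190583]
```

View pics/s1.png

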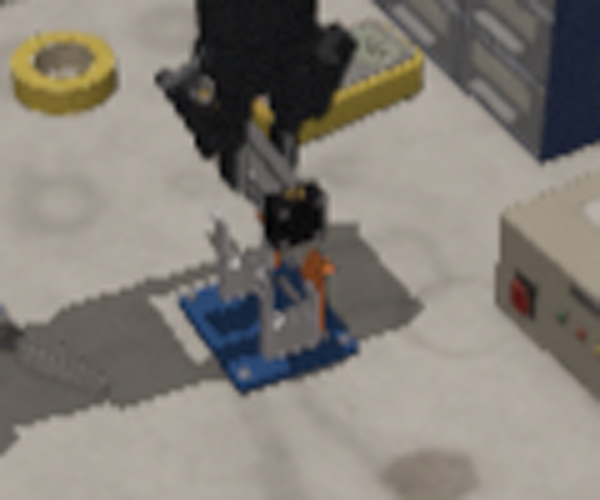

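View pics/t1.png

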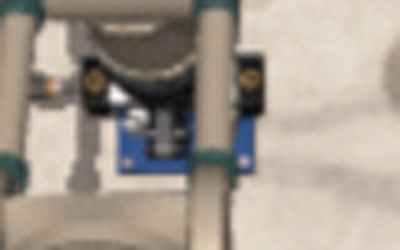

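The cylinder is over the stand, with its axis along the slots. In the top crop the caps are at about (100,87) and (250,85), and the scene crop shows the rear cap face at about (297,218). I'll measure the offset to the stand.

```bash
python3 - <<'E'
from h import *
np.set_printoptions(precision=4,suppress=True)
d=imaging.get_image("top");s=imaging.get_image("scene");p=get_state()["position"];print(p)
z=p[2]-.0122+.018
for o in soft(d,(244,194,257,212),dark,-75,z,500)+soft(d,(274,194,286,212),dark,-75,z,500): print(o[:4],o[4].min(0),o[4].max(0))
def proj(d,P):
    T=np.array(d["T"]);c=T[:3,:3].T@(np.array(P)-T[:3,3]);u=np.array(d["camera_matrix"])@c;return u[:2]/u[2]
# predicted rear-cap front face & corners if cylinder origin is at TCP +0.6mm y
C=np.array([p[0],p[1]+.0006,p[2]-.0122])
for n,dd in(("top",d),("scene",s)):
    for e in([-.018,-.062,.018],[.018,-.062,.018],[.018,-.062,-.018],[-.018,-.062,-.018],[-.018,.062,.018],[.018,.062,.018]): print(n,e,proj(dd,C+e))
g=s["img"][178:200,268:292].max(2);print(g)
t=d["img"][192:214,244:288].max(2);print(t[:,:14]);print(t[:,28:44])
# predicted stand features at (0.522,.0705)
E
```

```text
[0.5196 0.07   0.1562]
(np.int32(4005), array([0.5135, 0.1149]), array([37.8045, 40.961 ]), 81.48085021972656) [0.4939 0.0965] [0.5354 0.1345]
(np.int32(640), array([0.5276, 0.0173]), array([14.8163,  9.0438]), 89.18489074707031) [0.523  0.0099] [0.5322 0.0247]
(np.int32(1758), array([0.5023, 0.0184]), array([17.2365, 22.6455]), 89.5278091430664) [0.491  0.0097] [0.5136 0.027 ]
top [-0.018, -0.062, 0.018] [282.52   204.9188]
top [0.018, -0.062, 0.018] [282.4306 194.4487]
top [0.018, -0.062, -0.018] [282.7208 196.6811]
top [-0.018, -0.062, -0.018] [282.8091 206.8826]
top [-0.018, 0.062, 0.018] [245.7261 205.4119]
top [0.018, 0.062, 0.018] [245.808 194.962]
scene [-0.018, -0.062, 0.018] [275.2463 186.0222]
scene [0.018, -0.062, 0.018] [285.564 182.805]
scene [0.018, -0.062, -0.018] [285.3985 191.7363]
scene [-0.018, -0.062, -0.018] [275.2623 194.9768]
scene [-0.018, 0.062, 0.018] [258.3978 164.9418]
scene [0.018, 0.062, 0.018] [268.2669 162.0898]
[[ 80  87  82 100  99  86  74  87 101  99  88  88 154 164 162 160 158 156
  157 159 161 161 163 165]
 [ 85  86  83 103 100 100  84  68  90 10
[... 4155 characters left out ...]
  38  52 148 208 223 222 222]
 [177 177 171 158 147 117  70  42  38  35  60 148 204 220 223 221]
 [178 179 170 157 129  86  50  40  36  33  59 168 212 221 221 220]
 [173 177 172 158 130  75  32  18  19  20  52 172 211 220 218 218]
 [176 177 173 156 141  84  36  24  25  37  74 152 197 212 215 212]
 [176 176 170 157 134  85  78  75  71 100 161 184 199 205 205 205]
 [177 177 172 155 121  90 115 129 112 157 192 200 206 205 197 195]
 [176 179 171 152 121  94 128 140 120 174 204 209 211 205 199 194]
 [178 177 171 151 118 101 132 137 121 183 213 214 214 209 203 202]
 [178 177 169 153 114 122 140 139 120 187 219 220 218 216 211 211]
 [176 176 171 154 114 128 143 140 124 190 221 223 218 218 215 218]]
```

```bash
echo '[[[0.001,0.004,0.015,0],[0,0,0.02,0],[0,0,0,0],[0,0,0,0]]]' > rows.txt && python3 steer.py rows.txt - 90; echo '[[[0,0,0.01,0],[0,0,0.01,0],[0,0,0,0],[0,0,0,0]]]' > rows.txt && python3 steer.py rows.txt
```

```text
clock: 6.85
position: [0.5232, 0.071, 0.1213]
ee_rot: [-0.001, 0.709, 0.705, -0.001]
contact_force: [-0.9, -0.5, -3.3]
width: 0.0243
gripper_force: 93.7
clock: 7.18
position: [0.5238, 0.072, 0.1017]
ee_rot: [-0.001, 0.708, 0.706, -0.001]
contact_force: [-1.5, -0.3, -4.6]
width: 0.0241
gripper_force: 93.8
```

```bash
echo '[[[0,0,0.006,0],[0,0,0.006,0],[0,0,0,0]]]' > rows.txt && python3 steer.py rows.txt; echo '[[[0,0,0.006,0],[0,0,0.006,0],[0,0,0,0],[0,0,0,0]]]' > rows.txt && python3 steer.py rows.txt;echo '[[[0,0,0.005,0],[0,0,0,0],[0,0,0,0]]]' > rows.txt && python3 steer.py rows.txt
```

```text
clock: 7.43
position: [0.5229, 0.0722, 0.0895]
ee_rot: [-0.001, 0.708, 0.706, -0.001]
contact_force: [-3.3, 0.2, -6.1]
width: 0.0241
gripper_force: 93.6
clock: 7.77
position: [0.5229, 0.0722, 0.0773]
ee_rot: [-0.001, 0.708, 0.706, -0.001]
contact_force: [-4.7, 0.2, -8.6]
width: 0.0241
gripper_force: 93.3
clock: 8.02
position: [0.5229, 0.0722, 0.0726]
ee_rot: [-0.001, 0.708, 0.706, -0.001]
contact_force: [-4.9, 0.4, -6.9]
width: 0.024
gripper_force: 93.3
```

```bash
echo '[[[0,0,0.004,0],[0,0,0,0],[0,0,0,0]]]' > rows.txt && python3 steer.py rows.txt; echo '[[[0,0,0.003,0],[0,0,0,0],[0,0,0,0]]]' > rows.txt && python3 steer.py rows.txt;echo '[[[0,0,0.003,0],[0,0,0,0],[0,0,0,0]]]' > rows.txt && python3 steer.py rows.txt
```

```text
clock: 8.27
position: [0.5238, 0.0721, 0.0687]
ee_rot: [-0.001, 0.708, 0.706, -0.001]
contact_force: [-4.3, 0.1, -11.2]
width: 0.0236
gripper_force: 93.1
clock: 8.52
position: [0.5257, 0.0721, 0.0672]
ee_rot: [0.001, 0.708, 0.706, 0.001]
contact_force: [-3.6, 0.9, 0.3]
width: 0.0241
gripper_force: 94.2
clock: 8.77
position: [0.5257, 0.0722, 0.0672]
ee_rot: [0.001, 0.708, 0.706, 0.001]
contact_force: [-9.2, -0.2, 22.2]
width: 0.0238
gripper_force: 97.4
```

```bash
echo '[[[0,0,-0.004,0],[0,0,0,0],[0,0,0,0]]]' > rows.txt && python3 steer.py rows.txt 0.038; echo '[[[0,0,0,0],[0,0,0,0],[0,0,0,0]]]' > rows.txt && python3 steer.py rows.txt; echo '[[[0,0,-0.01,0],[0,0,-0.02,0],[0,0,-0.03,0],[0,0,-0.03,0],[0,0,0,0]]]' > rows.txt && python3 steer.py rows.txt; python3 - <<'E'
from h import *
d=imaging.get_image("scene");b=imaging.get_image("top")
A=cv2.resize(d["img"][150:240,225:315],None,fx=6,fy=6,interpolation=2)
cv2.imwrite("pics/s2.png",A[:,:,::-1])
E
```

```text
clock: 9.02
position: [0.5272, 0.0721, 0.0684]
ee_rot: [0.002, 0.708, 0.706, 0.002]
contact_force: [0.2, 0.2, -0.1]
width: 0.0381
gripper_force: 0.0
clock: 9.27
position: [0.5249, 0.0721, 0.067]
ee_rot: [0.0, 0.708, 0.706, 0.0]
contact_force: [0.0, -0.1, -0.4]
width: 0.0382
gripper_force: 0.0
clock: 9.68
position: [0.5286, 0.0722, 0.1635]
ee_rot: [0.004, 0.708, 0.706, 0.004]
contact_force: [1.3, -0.3, 0.5]
width: 0.0378
gripper_force: 0.0
```

View pics/s2.png

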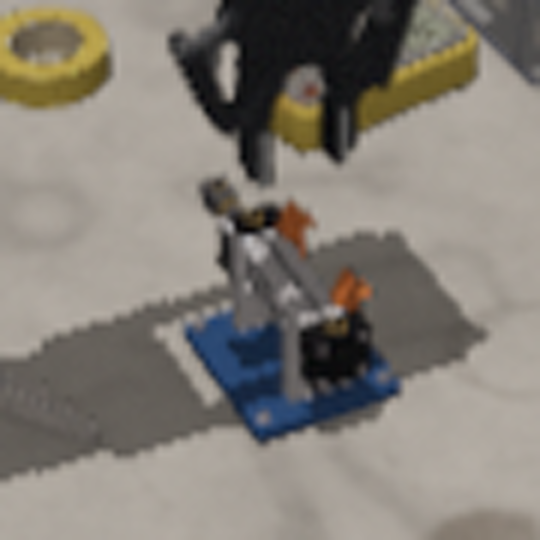

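The crop shows the cylinder home: both orange hooks close over the body, at (295,225) and (350,290), and the rod block is free at (218,195). Next I'll locate the block.

```bash
python3 - <<'E'
from h import *
np.set_printoptions(precision=4,suppress=True)
d=imaging.get_image("top");s=imaging.get_image("scene");print(get_state()["position"])
for n,dd,bx in(("top",d,(228,190,252,216)),("scene",s,(254,174,272,192))):
  for o in soft(dd,bx,dark,-100,.063,250): print(n,o[:4],o[4].min(0),o[4].max(0))
for o in soft(d,(272,192,286,216),dark,-90,.073,250): print("rear",o[:4],o[4].min(0),o[4].max(0))
A=cv2.resize(d["img"][185:225,225:295],None,fx=8,fy=8,interpolation=2);cv2.imwrite("pics/t2.png",A[:,:,::-1])
E
```

```text
[0.5239 0.0721 0.1569]
top (np.int32(662), array([0.5719, 0.1314]), array([15.2442, 14.1985]), 0.29879507422447205) [0.5643 0.1243] [0.5795 0.1386]
top (np.int32(2554), array([0.5322, 0.1341]), array([57.1426, 20.0101]), 0.29880231618881226) [0.5037 0.124 ] [0.5607 0.1441]
top (np.int32(1100), array([0.5224, 0.163 ]), array([30.7409, 14.3312]), 89.21173858642578) [0.5152 0.1477] [0.5297 0.1783]
top (np.int32(512), array([0.487 , 0.1996]), array([21.9206,  5.0445]), 89.25801086425781) [0.4843 0.1887] [0.4896 0.2105]
scene (np.int32(2789), array([0.5482, 0.1768]), array([49.9816, 20.9472]), 65.64818572998047) [0.5371 0.152 ] [0.5674 0.2039]
scene (np.int32(5048), array([0.5258, 0.1397]), array([67.0642, 46.9641]), 63.87184524536133) [0.5012 0.0992] [0.5493 0.1761]
rear (np.int32(845), array([0.5344, 0.0208]), array([14.6395, 20.1117]), 1.5435550212860107) [0.527  0.0107] [0.5417 0.0309]
rear (np.int32(1790), array([0.5101, 0.0205]), array([21.0877, 23.7514]), 89.21540069580078) [0.4982 0.0099] [0.522  0.0311]
rear (np.int32(510), array([0.4839, 0.0413]), array([18.428 ,  6.3559]), 89.25794982910156) [0.4806 0.0322] [0.4871 0.0505]
```

View pics/t2.png

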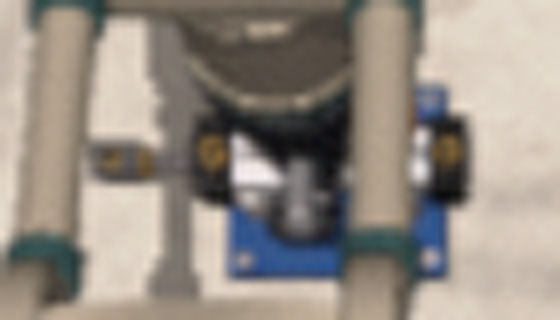

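In the top crop the front cap's outer edge is at x=193, the rear cap's at 468 and the block's outer end at 92. That puts the block centre at y ≈ 0.167 with the rod fully in.

```bash
echo '[[[0.032,0,0,0],[0.032,0.001,0,0],[0.031,0,0,0],[0,0,0.02,0],[0,0,0,0]]]' > rows.txt && python3 steer.py rows.txt ; echo '[[[0,0,0.03,0],[0,0,0.02,0],[0,0,0.015,0],[0,0,0.009,0],[0,0,0,0]]]' > rows.txt && python3 steer.py rows.txt;echo '[[[0,0,0,0],[0,0,0,0]]]' > rows.txt && python3 steer.py rows.txt
```

```text
clock: 10.3
position: [0.5229, 0.168, 0.1334]
ee_rot: [-0.002, 0.707, 0.707, -0.003]
contact_force: [-0.8, -0.0, 0.1]
width: 0.038
gripper_force: 0.0
clock: 10.72
position: [0.5239, 0.166, 0.0609]
ee_rot: [-0.002, 0.708, 0.706, -0.003]
contact_force: [0.1, 0.1, -0.6]
width: 0.0378
gripper_force: 0.0
clock: 10.88
position: [0.5265, 0.1669, 0.0641]
ee_rot: [0.0, 0.708, 0.706, 0.001]
contact_force: [0.5, -0.2, -1.1]
width: 0.038
gripper_force: 0.0
```

```bash
echo '[[[0,0,0,0],[0,0,0,0],[0,0,0,0],[0,0,0,0],[0,0,0,0]]]' > rows.txt && python3 steer.py rows.txt 0 35; echo '[[[0,0,0,0],[0,0,0,0]]]' > rows.txt && python3 steer.py rows.txt; echo '[[[0.005,0,0,0],[0.005,0,0,0],[0.005,0,0,0],[0,0,0,0],[0,0,0,0]]]' > rows.txt && python3 steer.py rows.txt
```

```text
clock: 11.3
position: [0.5263, 0.1672, 0.0641]
ee_rot: [0.0, 0.708, 0.706, 0.001]
contact_force: [-0.0, -0.1, 4.3]
width: 0.0154
gripper_force: 38.0
clock: 11.47
position: [0.5263, 0.1672, 0.0639]
ee_rot: [0.0, 0.708, 0.706, 0.001]
contact_force: [-1.2, 0.2, 6.0]
width: 0.015
gripper_force: 38.2
clock: 11.88
position: [0.5259, 0.1801, 0.0635]
ee_rot: [0.002, 0.707, 0.707, -0.002]
contact_force: [-0.4, -7.0, 4.4]
width: 0.0155
gripper_force: 38.1
```

```bash
echo '[[[0.006,0,0,0],[0.006,0,0,0],[0.006,0,0,0],[0.006,0,0,0],[0.005,0,0,0]]]' > rows.txt && python3 steer.py rows.txt; echo '[[[0.003,0,0,0],[0,0,0,0],[0,0,0,0],[0,0,0,0]]]' > rows.txt && python3 steer.py rows.txt;python3 - <<'E'
from h import *
np.set_printoptions(precision=4,suppress=True)
d=imaging.get_image("top");s=imaging.get_image("scene");print(get_state()["position"],get_state()["contact_force"])
A=cv2.resize(d["img"][190:220,220:290],None,fx=8,fy=8,interpolation=2);B=cv2.resize(s["img"][155:215,235:305],None,fx=5,fy=5,interpolation=2)
o=np.zeros((560,560,3),np.uint8);o[:240]=A;o[250:550,:350]=B;cv2.imwrite("pics/d.png",o[:,:,::-1])
for n,dd,bx in(("top",d,(220,190,290,220)),("scene",s,(235,155,305,215))):
  x0,y0,x1,y1=bx;h=cv2.cvtColor(dd["img"][y0:y1,x0:x1],cv2.COLOR_RGB2HSV).astype(int)
  for nm,m in(("green",(h[...,0]>35)&(h[...,0]<80)&(h[...,1]>60)),("red",((h[...,0]<5)|(h[...,0]>172))&(h[...,1]>110))):
    for a,c,p in blobs(m,(x0,y0),2): print(n,nm,a,c,onz(dd,c,.06))
E
```

```text
clock: 12.3
position: [0.5255, 0.2084, 0.063]
ee_rot: [0.002, 0.707, 0.707, -0.003]
contact_force: [0.1, -8.9, 3.3]
width: 0.0152
gripper_force: 37.9
clock: 12.63
position: [0.5255, 0.212, 0.063]
ee_rot: [0.001, 0.707, 0.707, -0.002]
contact_force: [1.0, -6.3, 2.7]
width: 0.0149
gripper_force: 37.8
[0.5255 0.2119 0.063 ] [-0.1697 -6.8055  2.5091]
```

View pics/d.png

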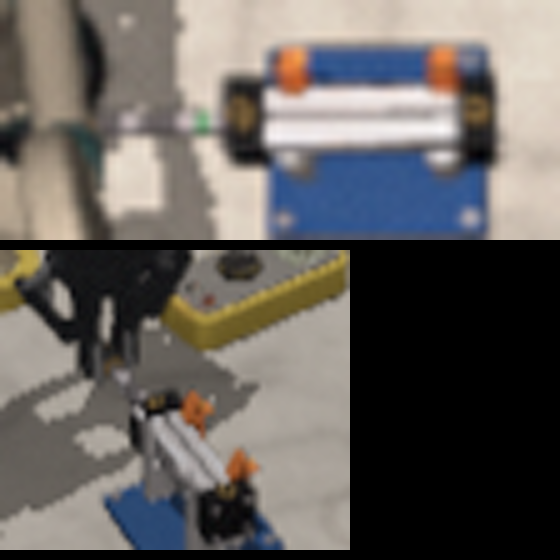

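The top crop shows the cylinder home under both hooks and the full green band at (202,122). There is a gap of about 8 mm from the band to the cap edge at 226, and no red shows. The arm is still, so I'm handing in.

```bash
python3 -c "
from rig import manip, imaging, get_state
print(manip.sign_off())"
```

```text
the job is handed in; nothing more can be done
None
```

I handed the job in at about 13 s: the cylinder is home in the clip with both jaw hooks over it, and the arm is still holding the rod with the whole green band showing, about 8 mm clear of the gland, and no red; the sign-off returned no verdict.

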